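# Close and lock the hatch of a bench mill's drive housing

### The arm

A 6-joint arm with a two-finger parallel gripper is mounted at the origin on the work surface. World frame = base frame: x ahead of the robot, y to its left, z up, the work surface at z = 0. Lengths are in mm, angles in rad, forces in N, time in s.
With the tool pointing down it reaches from about 350 to 875 mm from the base axis. Payload 4.2 kg.
Tool frame: the origin (TCP) lies between the finger pads; the fingertips stand 11 mm ahead of it and the grasp point (between the pads) lies 8 mm behind it; z points along the fingers, x is the direction in which the jaws open and shut, and the axes are right-handed (so a half turn about z gives the same grasp; the last joint's range is limited). The gripper opens to 87 mm and grips with 3 to 60 N. Pads are 19 mm wide; open, the fingers measure 117 mm over their backs; the gripper's body (75 mm by 190 mm) begins 51 mm behind the grasp point.
Start: joints at [1.57, 0.385, 0.008, 0, -1.194, -0.259], TCP at [160.523, 604.013, 233.55] pointing down, gripper open.
Joint ranges: [-3.14, 3.14], [-1.21, 2.06], [-1.07, 1.41], [-3.16, 2.05], [-2.99, -0.16], [-3.1, 3.1]. Speed limits (rad/s): [2.79, 2.79, 3.14, 3.14, 3.14, 3.14].

### API

Orientations are given as a rotation vector (axis times angle).
In Python, from plant import ctrl gives the robot as it stands. The module is installed in compiled form; this text tells all that it offers.
- The arm moves only by the tool jog_arm, never from a script. Its argument "moves" is a list of rows, each a list of 5 numbers: the closure, from 0 (fully open) to 1 (shut), then the shift along the world's x, y, z in m, then the turn about the world's z in rad. A call has 1 to 10 rows; each row shifts and turns the commanded pose from where the row before left it; what a row does not reach is not made up. A row lasts 1/8 s, in which the tool goes at most 62.5 mm and 10.7 degrees, less where a joint would pass 70% of its speed; a pose out of reach is approached as far as the arm can. A call is refused whole if a number of a shift passes 0.0625 or a number of a turn 0.188, either way. A call with a gripper value outside its range is refused whole. The fingers move at their own pace and stop on an object; "squeeze" is the grip in N (left out, the last holds). Time passes only in rows, so rows that do not move let the fingers close. It gives the time, the measured TCP pose, the force and the opening at its end, in the units of the state.
- ctrl.observe(): the state, without advancing time (a new reading comes with each control period).
- ctrl.capture(name): name is "side" or "top" or "wrist"; returns a dict with "frame" (420x560x3 uint8, red, green, blue), "camera_matrix" (3x3 intrinsics, pixels), "world_to_cam" (4x4, takes a point from world to camera coordinates). Camera axes: x right, y down, z forward; pixel columns grow to the right and rows downward; lengths in mm; the calibration is good to about 2 mm. A picture is of the moment at which its call begins. There is no depth.
- ctrl.job_done(): hands the job in, once; it reports no verdict.
The state is a dict: "time_s": time; "joint_pos": joint angles; "qd": joint speeds; "joint_torque": joint torques, N m; "position": TCP position; "ee_rot": TCP orientation; "wrist_force": force on the tool from outside, world axes, zero at the start; "torque": the same for the moment, N m; "finger_gap": opening from 0.0 (shut) to 1.0 (fully open).
Only numpy, scipy, OpenCV 4.12 (cv2) and the standard library are available. Lean on these libraries where they do the work, as an engineer would, in place of code of your own. Each camera call takes 0.05 s, during which the arm holds its last target.

### The job

The belt hatch of the blue drive housing stands ajar: with the fingertips push it gently down until it is fully shut, then set a fingertip in the slot of the cam fastener on that hatch and turn it a quarter turn clockwise (seen from above) to its stop, so that the hatch is locked. Grip or lift nothing, leave the already locked fastener on the neighbouring cover and all the things standing about as they are, and finish clear of everything.

Things in the scene. Friction and masses are not known exactly. Their poses are not given: they have to be found in the camera images.
- housing: Blue painted box, fixed to the table, 240 mm (its x) by 400 mm (its y) by 100 mm high, a ribbed motor along its back. Origin on the table under the middle of the hatch's bay; x points to the back (hinge and motor), y left, z up. The hatch's bay spans y -120 to +120 mm; a neighbouring bay with a shut cover spans y +120 to +280 mm. Position and yaw differ each time.
- hatch (a joint): Hinge angle of the hatch (rad): 0 shut and flush on the housing, grows as the front edge swings up; starts 0.5 to 0.9. The hinge is stiff: the hatch stays where it is left and takes about 3 to 7 N at its front part to push down. Stop at 0.
- hatch_hinge (a point): Middle of the hinge line, at the housing's x +100 mm, y 0, z 100 mm. Its axes turn with the hatch: y along the hinge, z out of the outer face, -x towards the front edge. The aluminium hatch plate is 215 mm long from hinge to front edge, 220 mm wide, 6 mm thick; its underside passes through this point, its outer face lies 6 mm further out.
- hatch_push (a point): A clear spot on the hatch's outer face to push on, to the right of the fastener: 165 mm from the hinge line, 85 mm to the right (-y) of the hatch's middle. Its axes turn with the hatch. The bare strip there is 56 mm wide (from the fastener's collar to the right edge).
- fastener (a joint): Angle of the hatch's cam fastener (rad), growing clockwise seen from above: 0 open, 1.571 locked at its stop; starts 0 to 0.3. It takes 0.15 Nm (6 N at 26 mm) and stays where it is left. A tongue under the hatch turns with it and swings beneath a lip of the housing's front wall; turned past 0.6 with the hatch up, it keeps the hatch from shutting.
- fastener_slot (a point): Centre of the hatch's cam fastener, on its axis, at its top face (122 mm above the table when shut), 155 mm from the hinge line, in the hatch's middle. A steel disc 92 mm across in a fixed collar (108 mm outside, same height) with one straight slot right across it. The point's y runs along the slot and turns with it; at joint 0 along the housing's y, locked along its x.
- slot_end (a point): Spot to set a fingertip: on the slot's flat bottom (106 mm above the table when shut), 27 mm from the fastener's axis, in the end that points right (-y) when open and to the front (-x) when locked. The slot is 34 mm wide and 16 mm deep. A fingertip here, moved round the axis in an arc, pushes a slot wall and turns the disc; a narrower finger first crosses the play, so must go further round.
- fastener2 (a joint): The same kind of fastener on the neighbouring shut cover, already locked (value near 1.57). Leave it.
- fastener2_slot (a point): Centre of that other fastener's top face, 200 mm to the left (+y) of the hatch's fastener's place and at the same height.
- tin_mid (a point): Centre of a small plain steel tin, 52 mm across, 60 mm high, standing on the neighbouring cover behind its fastener.
- beaker_mid (a point): Centre of a steel beaker, 84 mm across, 110 mm high, standing on the table to the right of the housing.
- scraper_grip (a point): Handle of a 200 mm spatula lying on the table in front of the housing.
- jar_mid (a point): Centre of a white plastic jar, 70 mm across, 90 mm high, standing on the table's left or right side.
- bottle_mid (a point): Centre of a black plastic bottle, 64 mm across, 150 mm high, standing on the table's left or right side.
- wrench_grip (a point): Handle of a 180 mm wrench lying on the table at the right.
- pot_mid (a point): Centre of an aluminium pot with a paper band, 60 mm across, 70 mm high, standing on the table at the left.

How it is judged:
By the outcome, as a careful person would: the job done as asked, in the order asked, and still so for the second after the job is handed in, with the robot touching nothing.
It also fails if it takes over 45 s, if anything falls off the work surface, if the arm or the gripper's body presses on something with over 40 N, if the wrist force passes 120 N, or if a joint passes its speed limit or range.

## Working session

There is one attempt and no reset: what is moved stays moved. The work goes in short steps, Python scripts to look and compute and a tool call to move; the robot and the scene stay as the last step left them, time stands still between calls to the robot, and variables do not carry over. Pictures are saved under pics/ and viewed, and the job is handed in when it is done.

Besides the shell and the picture viewer there is one more tool, called after "Request:" by a JSON object that holds its "fn" and its "kwargs". jog_arm: Moves the arm, as the interface text tells. Its arguments: {"type":"object","properties":{"moves":{"type":"array","items":{"type":"array","items":{"type":"number"}}},"squeeze":{"type":"number"}},"required":["moves"]}

```bash
mkdir -p pics; cat > h.py <<'E'
import numpy as np, cv2, pickle
from plant import ctrl
def cap(n,tag):
    d=ctrl.capture(n); pickle.dump(d,open(f'pics/{tag}.pkl','wb')); cv2.imwrite(f'pics/{tag}.png',d['frame'][:,:,::-1]); return d
def load(tag): return pickle.load(open(f'pics/{tag}.pkl','rb'))
def proj(d,P):
    P=np.atleast_2d(P); c=(d['world_to_cam']@np.c_[P,np.ones(len(P))].T)[:3]; u=np.array(d['camera_matrix'])@c; return (u[:2]/u[2]).T
def ray(d,uv):
    M=np.array(d['world_to_cam']); R=M[:3,:3]; o=-R.T@M[:3,3]; v=R.T@np.linalg.inv(d['camera_matrix'])@np.array([*uv,1.]); return o,v
def atz(d,uv,z):
    o,v=ray(d,uv); return o+v*(z-o[2])/v[2]
def crop(tag,x0,y0,x1,y1,s,out):
    im=load(tag)['frame'][y0:y1,x0:x1,::-1]; cv2.imwrite(f'pics/{out}.png',cv2.resize(im,None,fx=s,fy=s,interpolation=cv2.INTER_CUBIC))
E
python3 - <<'E'
from h import *
s=ctrl.observe()
print({k:np.round(v,3) for k,v in s.items()})
for n in ("side","top","wrist"): cap(n,n+"0")
E
```

```text
{'time_s': np.float64(0.0), 'joint_pos': array([ 1.570e+00,  3.860e-01,  7.000e-03, -1.000e-03, -1.194e+00,
       -2.590e-01]), 'qd': array([-0.002, -0.   , -0.001,  0.001, -0.001,  0.   ]), 'joint_torque': array([ 2.0000e-03, -3.9067e+01,  1.8740e+01,  4.2200e+00,  1.1000e-02,
       -0.0000e+00]), 'position': array([160.356, 603.476, 232.448]), 'ee_rot': array([ 1.914e+00, -2.489e+00,  2.000e-03]), 'wrist_force': array([ 0.183, -0.484,  0.136]), 'torque': array([ 0.027, -0.033, -0.023]), 'finger_gap': np.float64(1.001)}
```

View pics/side0.png

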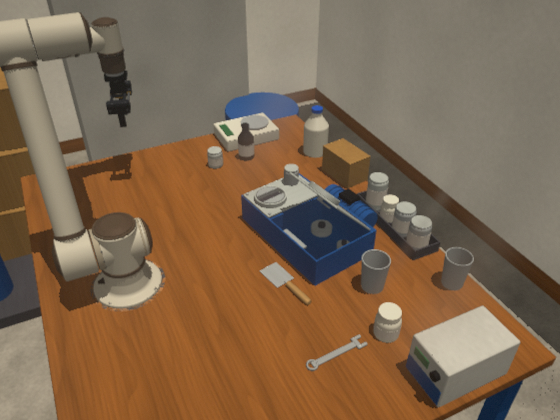

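View pics/top0.png

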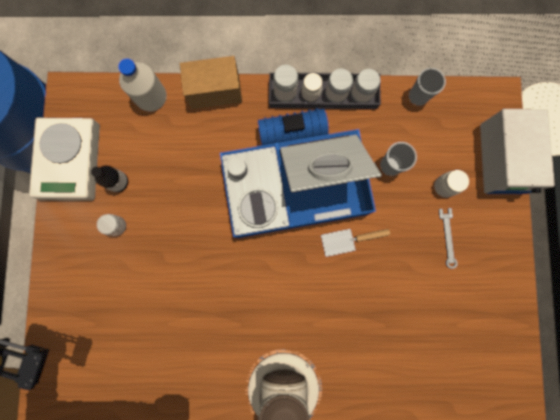

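View pics/wrist0.png

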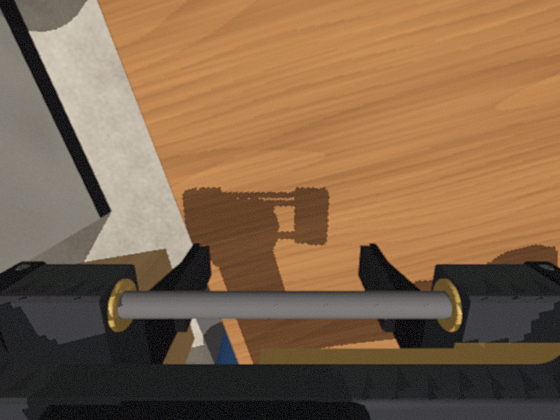

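Top view: the housing is centred near (298,185), with the fastener2 disc at about (258,208). The open hatch has its slot at about (330,163), and the robot base is at (285,388). I'll enlarge this area.

```bash
python3 - <<'E'
from h import *
crop('top0',210,95,420,260,3.8,'c1')
crop('side0',220,140,400,290,4.2,'c2')
d=load('top0')
print(proj(d,[[0,0,0],[500,0,0],[500,100,0],[160,604,233]]))
E
```

```text
[[282.54442896 388.75807644]
 [283.70398589 214.63240582]
 [250.53031959 214.38665007]
 [ 22.12880522 348.81945292]]
```

View pics/c1.png

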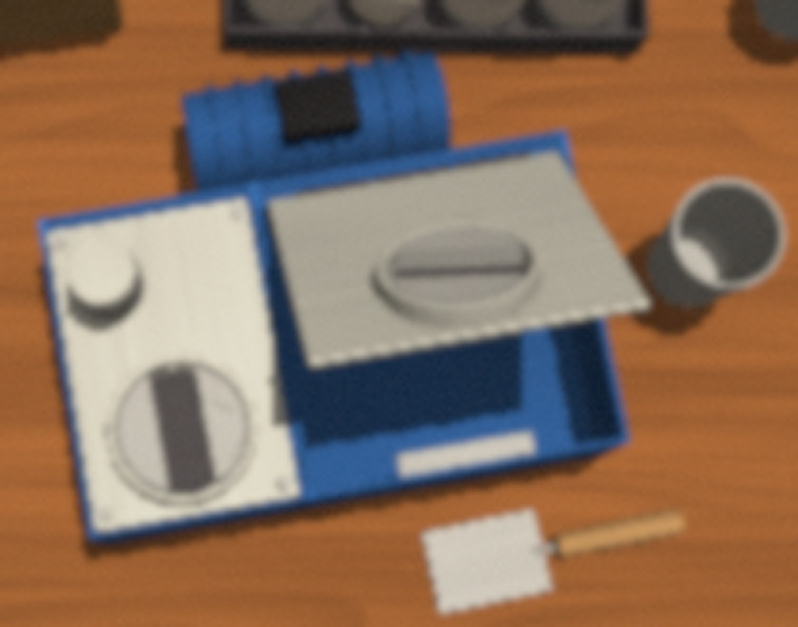

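View pics/c2.png

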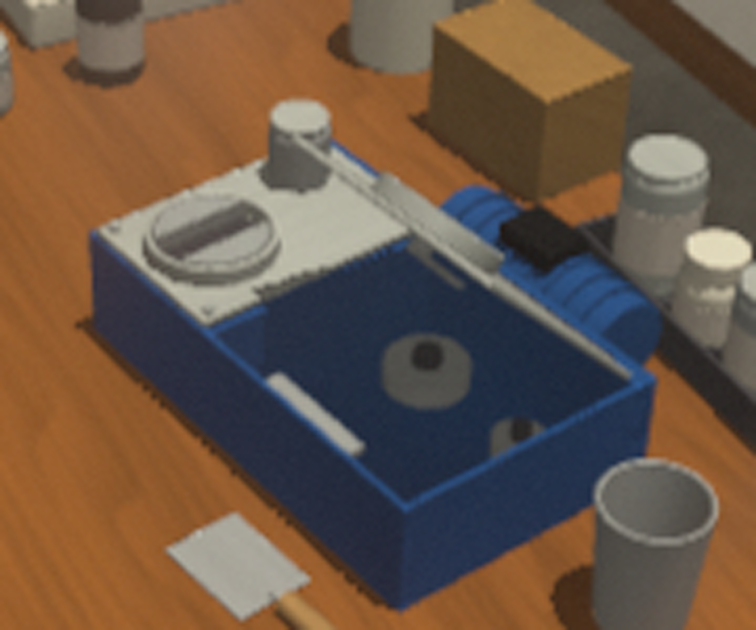

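```bash
cat > fit.py <<'E'
from h import *
from scipy.optimize import least_squares
t=load('top0'); s=load('side0')
T=lambda a,b:(a/3.8+210-.37,b/3.8+95-.37); S=lambda a,b:(a/4.2+220-.38,b/4.2+140-.38)
L=[[-120,280,100],[-120,-120,100],[120,280,100],[120,-120,100],[-55,200,122]]
ot=[T(88,540),T(626,440),T(42,222),T(568,132),T(181,428)]
Ls=[[-120,-120,100],[120,-120,100],[-120,280,100],[-55,200,122]]
os_=[S(405,508),S(653,380),S(93,233),S(211,232)]
def W(p,L):
    c,q=np.cos(p[2]),np.sin(p[2]); L=np.array(L,float); return np.c_[p[0]+c*L[:,0]-q*L[:,1],p[1]+q*L[:,0]+c*L[:,1],L[:,2]]
def hp(a,l): # hatch coords: dist r from hinge, y, n out
    r,y,n=l; return [100-r*np.cos(a)+n*np.sin(a),y,100+r*np.sin(a)+n*np.cos(a)]
H=[(215,110,6),(215,-110,6),(155,0,22)]
oh=[T(318,366),T(650,305),T(460,263)]
def f(p):
    return np.r_[(proj(t,W(p,L))-ot).ravel(),(proj(s,W(p,Ls))-os_).ravel(),(proj(t,W(p,[hp(p[3],l) for l in H]))-oh).ravel()]
if __name__=='__main__':
    r=least_squares(f,[560,-50,0.1,.7],loss='soft_l1'); print(r.x); print(f(r.x).reshape(-1,2).round(1))
    p=r.x; np.save('p.npy',p)
    for n,l in dict(f=[-55,0,122],f2=[-55,200,122],end0=[-55,-27,106],end1=[-82,0,106],push=hp(p[3],(165,-85,6)),push0=[-65,-85,106]).items(): print(n,W(p,[l])[0].round(1), np.hypot(*W(p,[l])[0][:2]).round())
E
python3 fit.py
```

```text
[ 5.97895302e+02 -1.15026294e+02  1.83492380e-01  7.86638625e-01]
[[ 0.6 -0.4]
 [ 1.5  0.6]
 [-1.  -0.8]
 [-0.5 -0.8]
 [ 0.5 -0.1]
 [-0.5  1.2]
 [ 0.7 -0.1]
 [-1.6  0.1]
 [-0.3 -0.3]
 [-2.1 -0.2]
 [ 0.5  0.1]
 [-0.2  0.4]]
f [ 543.8 -125.1  122. ] 558.0
f2 [507.3  71.6 122. ] 512.0
end0 [ 548.7 -151.6  106. ] 569.0
end1 [ 517.3 -130.   106. ] 533.0
push [ 601.3 -200.8  221.1] 634.0
push0 [ 549.5 -210.5  106. ] 588.0
```

Fit residuals are about 1 px (about 3 mm), and the hatch angle is about 0.79. I'll lift, shut the fingers and travel towards a hover over the push spot.

Request:
{"fn": "jog_arm", "kwargs": {"moves": [[1,0,0,0.05,0],[1,0,0,0.05,0.04],[1,0.028,-0.05,0,0.04],[1,0.028,-0.05,0,0.04],[1,0.028,-0.05,0,0.04],[1,0.028,-0.05,0,0.04],[1,0.028,-0.05,0,0.04],[1,0.028,-0.05,0,0.04],[1,0.028,-0.05,0,0.04],[1,0.028,-0.05,0,0.04]], "squeeze": 20}}

```text
time_s: 1.4
position: [384.9, 202.2, 333.6]
ee_rot: [-2.332, 2.105, 0.0]
wrist_force: [0.6, 0.3, 0.5]
finger_gap: 0.021
```

Request:
{"fn": "jog_arm", "kwargs": {"moves": [[1,0.028,-0.05,0,0.04],[1,0.028,-0.05,0,0.04],[1,0.028,-0.05,0,0.003],[1,0.028,-0.05,0,0],[1,0.028,-0.05,0,0],[1,0.028,-0.05,0,0],[1,0.028,-0.05,0,0],[1,0.028,-0.05,0,0]]}}

```text
time_s: 2.4
position: [609.1, -197.7, 333.1]
ee_rot: [2.415, -2.009, -0.001]
wrist_force: [1.1, -0.5, 0.3]
finger_gap: 0.008
```

```bash
python3 - <<'E'
from h import *
s=ctrl.observe()
print({k:np.round(v,3) for k,v in s.items()})
for n in ("side","wrist"): cap(n,n+"1")
crop('side1',200,60,440,240,3.3,'c3')
E
```

```text
{'time_s': np.float64(2.4), 'joint_pos': array([-0.062,  0.367,  0.226, -0.   , -1.43 ,  1.816]), 'qd': array([-0.652,  0.604,  0.87 ,  0.001, -0.26 ,  0.654]), 'joint_torque': array([  0.582, -42.262,  17.87 ,   4.317,   0.137,  -0.425]), 'position': array([ 609.112, -197.734,  333.116]), 'ee_rot': array([ 2.415e+00, -2.009e+00, -1.000e-03]), 'wrist_force': array([ 1.118, -0.516,  0.284]), 'torque': array([ 0.103, -0.052,  0.009]), 'finger_gap': np.float64(0.008)}
```

View pics/wrist1.png

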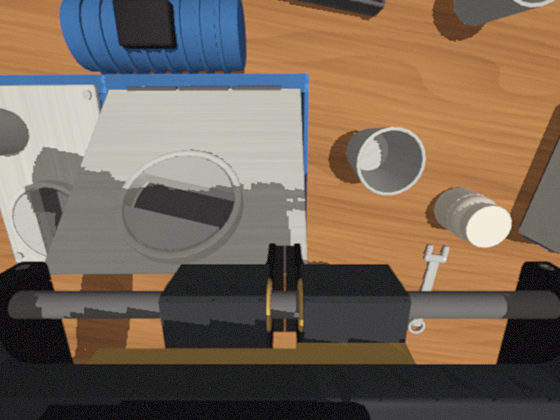

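View pics/c3.png

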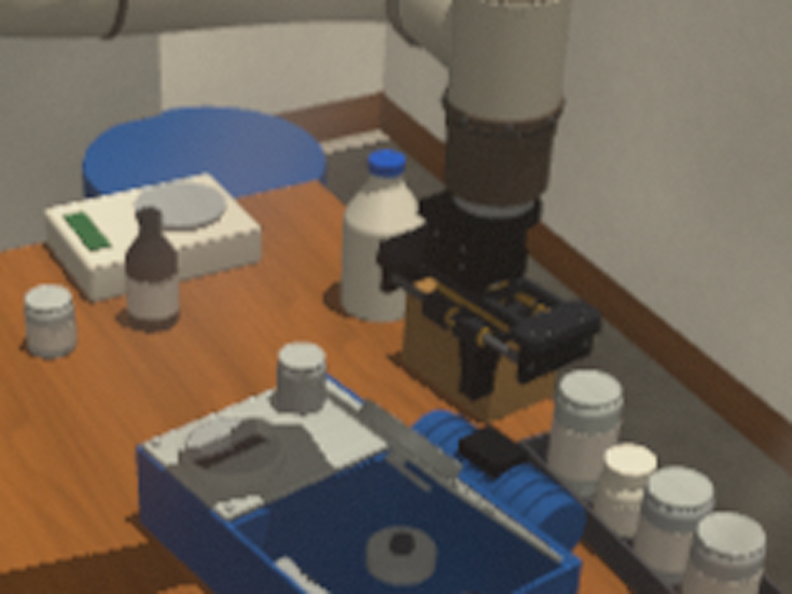

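The wrist view shows the hatch square to the tool. Its front corners are at (48,272) and (303,272), the fastener is at about (182,206) with its slot slightly clockwise, and the fingers are at about (285,250). I'll check my fit against it.

```bash
python3 - <<'E'
from fit import *
w=load('wrist1'); p=np.load('p.npy')
print(proj(w,W(p,[hp(p[3],l) for l in [(215,110,6),(215,-110,6),(155,0,22)]]+[[120,-120,100],[-55,200,122],[120,120,100]])).round(1))
print(ray(w,(0,0))[0], proj(w,[609.1,-197.7,322]))
crop('wrist1',0,50,340,290,2.35,'c4')
E
```

```text
[[ 45.  272.4]
 [309.6 270.7]
 [182.1 199. ]
 [310.2  72.6]
 [ 53.9 223.7]
 [101.3  73.9]]
[ 693.81224078 -188.17081386  483.6329386 ] [[274.33634579 261.17673683]]
```

View pics/c4.png

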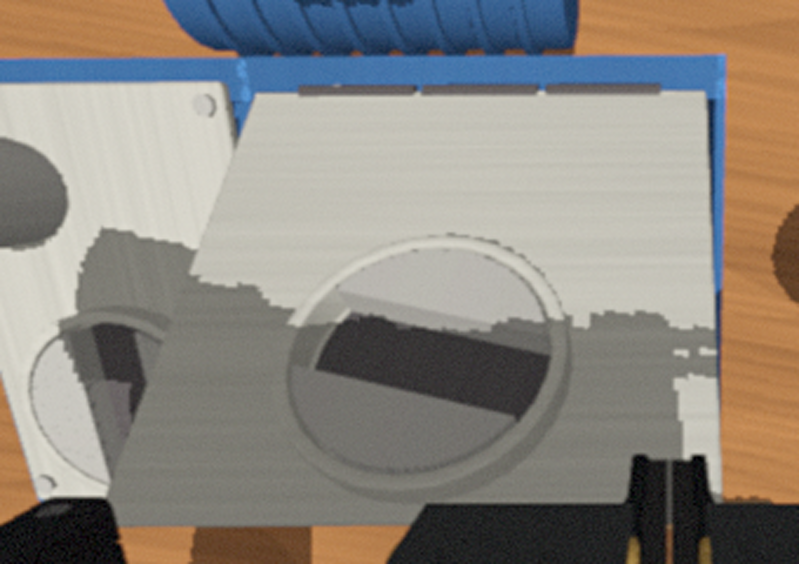

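Agreement is within about 3 mm. Next I'll work out the push arc.

```bash
python3 - <<'E'
from fit import *
p=np.load('p.npy')
q=None
for a in [.87,.787,.7,.6,.5,.4,.3,.2,.1,0,-.02]:
    l=hp(a,(170,-86,6)); l[0]+=9.5; l[2]+=11
    w=W(p,[l])[0]; print(a,w.round(1), None if q is None else (w-q).round(1)); q=w
E
```

```text
0.87 [ 618.  -198.8  244.8] None
0.787 [ 607.4 -200.7  235.6] [-10.6  -2.   -9.2]
0.7 [ 597.2 -202.6  225.1] [-10.2  -1.9 -10.5]
0.6 [ 586.6 -204.6  211.9] [-10.6  -2.  -13.2]
0.5 [ 577.4 -206.3  197.8] [ -9.2  -1.7 -14.2]
0.4 [ 569.6 -207.7  182.7] [ -7.8  -1.4 -15. ]
0.3 [ 563.3 -208.9  167. ] [ -6.3  -1.2 -15.8]
0.2 [ 558.6 -209.8  150.7] [ -4.7  -0.9 -16.3]
0.1 [ 555.5 -210.4  133.9] [ -3.1  -0.6 -16.7]
0 [ 554.1 -210.6  117. ] [ -1.4  -0.3 -16.9]
-0.02 [ 554.  -210.6  113.6] [-0.1 -0.  -3.4]
```

Request:
{"fn": "jog_arm", "kwargs": {"moves": [[1,0,-0.003,-0.02,0],[1,0,-0.001,-0.04,0],[1,0,0,-0.022,0],[1,0,0,0,0]]}}

```text
time_s: 3.0
position: [607.2, -199.2, 249.4]
ee_rot: [2.414, -2.007, -0.007]
wrist_force: [-0.2, 0.1, 1.2]
finger_gap: 0.004
```

Now the gentle push along the arc, at half steps.

Request:
{"fn": "jog_arm", "kwargs": {"moves": [[1,0,-0.001,-0.013,0],[1,-0.005,-0.001,-0.006,0],[1,-0.005,-0.001,-0.006,0],[1,-0.005,-0.001,-0.0065,0],[1,-0.005,-0.001,-0.0065,0],[1,-0.005,-0.001,-0.007,0],[1,-0.005,-0.001,-0.007,0]]}}

```text
time_s: 3.88
position: [578.7, -206.9, 200.5]
ee_rot: [-2.414, 2.008, -0.003]
wrist_force: [0.9, 1.7, 3.6]
finger_gap: 0.003
```

```bash
python3 - <<'E'
from h import *
s=ctrl.observe(); print(s['position'],s['wrist_force'],s['torque'])
for n in ("side","wrist"): cap(n,n+"2")
crop('side2',200,100,440,280,3.3,'c5')
E
```

```text
[ 578.70490212 -206.94284544  200.50946539] [0.86502676 1.72906303 3.56799211] [ 0.47855297 -0.21508737  0.04247513]
```

View pics/c5.png

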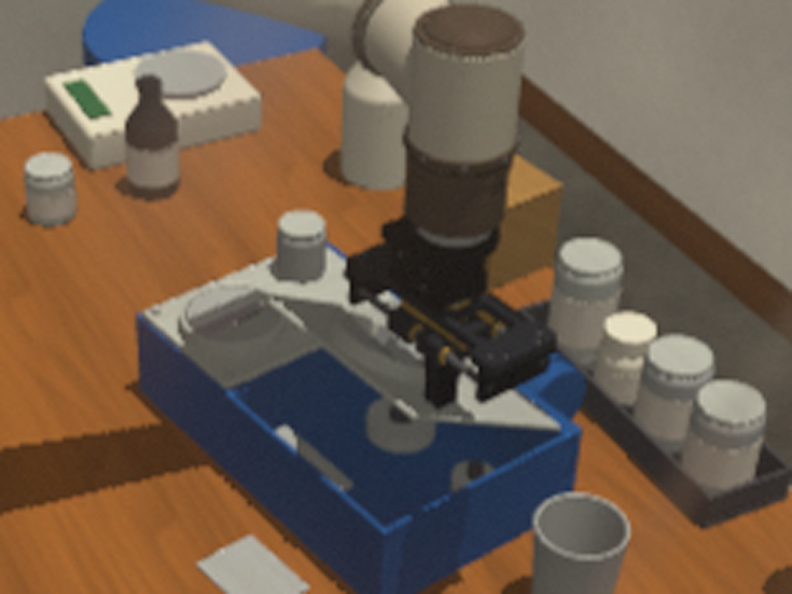

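View pics/wrist2.png

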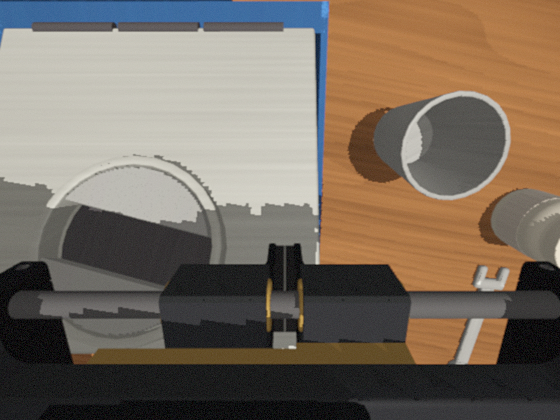

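The hatch is following at about 3.6 N, and the tips sit on the bare strip at col 285 (collar edge 225, hatch edge 318). I'll carry on.

Request:
{"fn": "jog_arm", "kwargs": {"moves": [[1,-0.004,-0.001,-0.0075,0],[1,-0.004,-0.001,-0.0075,0],[1,-0.003,-0.001,-0.008,0],[1,-0.003,0,-0.008,0],[1,-0.0025,-0.001,-0.008,0],[1,-0.0025,0,-0.008,0],[1,-0.0015,0,-0.008,0],[1,-0.0015,0,-0.008,0],[1,-0.001,0,-0.006,0],[1,0,0,-0.004,0]]}}

```text
time_s: 5.22
position: [555.3, -211.5, 126.2]
ee_rot: [2.415, -2.008, -0.0]
wrist_force: [-0.9, -2.3, 4.4]
finger_gap: 0.002
```

Request:
{"fn": "jog_arm", "kwargs": {"moves": [[1,0,0,-0.004,0],[1,0,0,-0.003,0],[1,0,0,-0.002,0],[1,0,0,-0.002,0],[1,0,0,0,0]]}}

```text
time_s: 5.85
position: [555.2, -210.9, 117.4]
ee_rot: [2.415, -2.008, -0.0]
wrist_force: [-4.9, 0.2, 11.8]
finger_gap: 0.005
```

Request:
{"fn": "jog_arm", "kwargs": {"moves": [[1,0,0,-0.001,0],[1,0,0,-0.001,0],[1,0,0,0,0]]}}

```text
time_s: 6.22
position: [555.2, -210.9, 117.3]
ee_rot: [2.416, -2.007, 0.001]
wrist_force: [-6.7, 2.7, 20.6]
finger_gap: 0.005
```

Stop reached: 20 N and no further motion at z 117.3 against the expected 117. I'll lift off and look at the slot.

Request:
{"fn": "jog_arm", "kwargs": {"moves": [[1,0,0,0.02,0],[1,0,0,0.05,0],[1,0.02,0.01,0.05,0],[1,0.03,0.02,0.01,0],[1,0.01,0.02,0,0],[1,0,0,0,0],[1,0,0,0,0]]}}

```text
time_s: 7.1
position: [614.6, -160.6, 242.1]
ee_rot: [2.415, -2.008, -0.004]
wrist_force: [-0.0, -0.2, 0.3]
finger_gap: 0.008
```

```bash
python3 - <<'E'
from fit import *
s=ctrl.observe(); print(s['position'],s['wrist_force'],s['qd'].round(3) if hasattr(s['qd'],'round') else s['qd'])
for n in ("side","wrist"): cap(n,n+"3")
crop('side3',200,100,440,280,3.3,'c6')
w=load('wrist3');p=np.load('p.npy'); print(proj(w,W(p,[[-55,0,122],[-55,-46,122],[-101,0,122],[-55,200,122],[120,-120,100],[100,-110,106],[100,110,106]])).round(1))
print(proj(w,s['position']-[0,0,11]))
E
```

```text
[ 614.56516764 -160.62651816  242.10318198] [-0.00835924 -0.19544012  0.27469565] [-0.013 -0.006  0.007  0.005 -0.003 -0.002]
[[235.7 264. ]
 [282.  263.9]
 [237.9 303.7]
 [ 34.4 264.1]
 [365.1  75. ]
 [353.7  98.7]
 [105.9  99.1]]
[[283.35006863 257.19243745]]
```

View pics/c6.png

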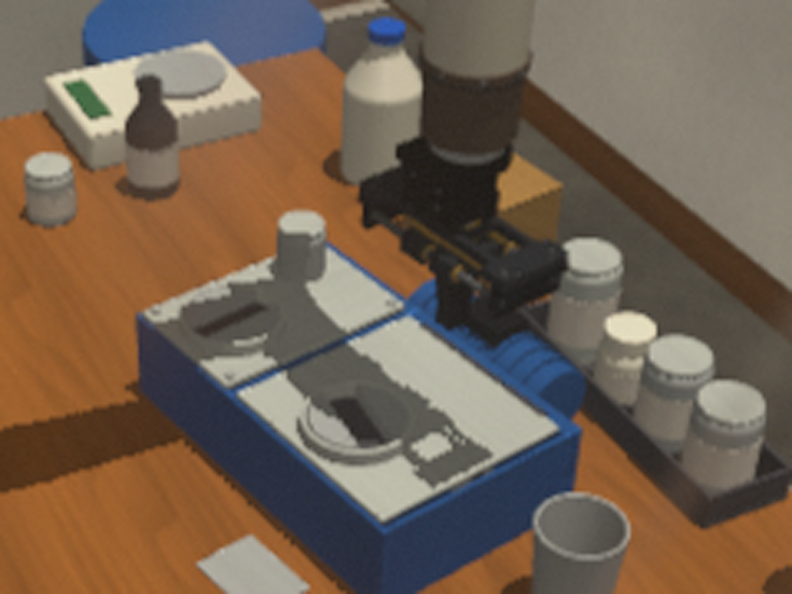

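View pics/wrist3.png

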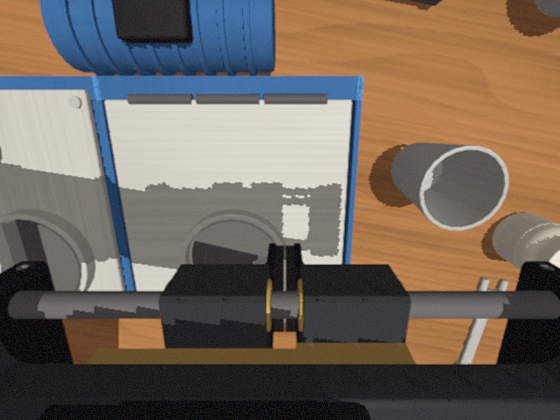

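The side view shows the hatch flush. In the wrist view the slot is half hidden at about (235,250), so I'll move forward to see it whole.

Request:
{"fn": "jog_arm", "kwargs": {"moves": [[1,-0.04,0,0,0],[1,-0.045,0,0,0],[1,0,0,0,0],[1,0,0,0,0]]}}

```text
time_s: 7.7
position: [530.8, -161.4, 244.1]
ee_rot: [-2.414, 2.009, -0.002]
wrist_force: [0.2, 0.6, 0.1]
finger_gap: 0.01
```

```bash
python3 - <<'E'
from fit import *
s=ctrl.observe(); print(s['position'])
cap('wrist','wrist4')
w=load('wrist4');p=np.load('p.npy'); print(proj(w,W(p,[[-55,0,122],[-55,200,122],[100,-110,106],[100,110,106]])).round(1))
crop('wrist4',130,100,380,290,3.2,'c7')
E
```

```text
[ 530.75440032 -161.39853545  244.06305841]
[[247.6 182.8]
 [ 29.2 183.2]
 [378.   -8.4]
 [107.2  -7.8]]
```

View pics/c7.png

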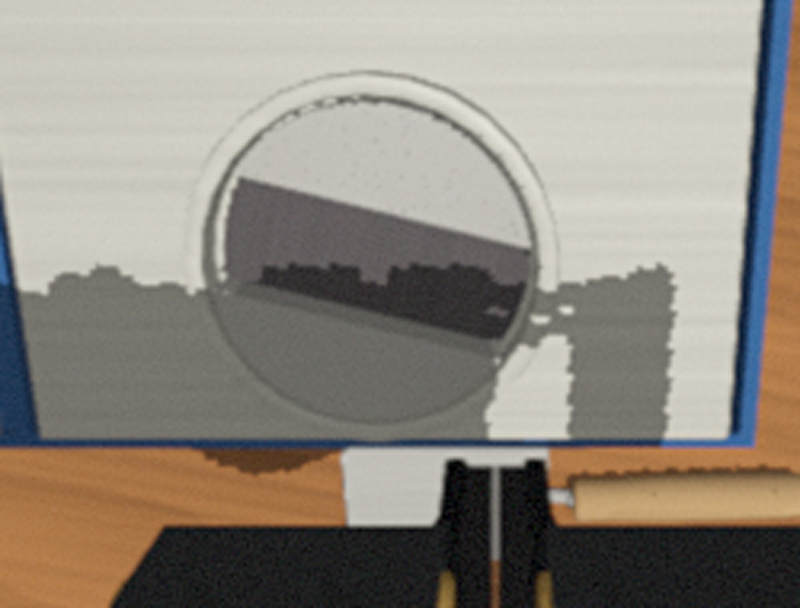

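The disc centre is at about (246,181), where my fit puts it at (247.6,182.8), so it's about 1.5 mm off. The slot is at about 0.24 rad clockwise. I'll correct the centre and plan the arc.

```bash
cat > arc.py <<'E'
from fit import *
w=load('wrist4');p=np.load('p.npy')
C=atz(w,(245.9,181.2),122); 
if __name__=='__main__':
    print(C, W(p,[[-55,0,122]]))
def tip(phi,off,r=24):
    l=np.array([-np.sin(phi),-np.cos(phi)])*r+np.array([-np.cos(phi),np.sin(phi)])*off
    c,q=np.cos(p[2]),np.sin(p[2]); return C[:2]+[c*l[0]-q*l[1],q*l[0]+c*l[1]]
if __name__=='__main__':
    q=tip(.24,0); print('ins',q.round(1)); 
    for ph,o in [(.24,7.5)]+[(x,7.5) for x in np.linspace(.24,1.60,11)[1:]]:
        z=tip(ph,o); print(round(ph,3),z.round(1),(z-q).round(1)); q=z
E
python3 arc.py
```

```text
[ 545.03190128 -123.31688002  122.        ] [[ 543.81861741 -125.06183776  122.        ]]
ins [ 543.7 -147.3]
0.24 [ 536.2 -146.9] [-7.5  0.4]
0.376 [ 533.1 -145.4] [-3.1  1.4]
0.512 [ 530.2 -143.6] [-2.9  1.8]
0.648 [ 527.6 -141.4] [-2.6  2.2]
0.784 [ 525.3 -138.9] [-2.3  2.5]
0.92 [ 523.4 -136.1] [-1.9  2.8]
1.056 [ 521.8 -133. ] [-1.5  3.1]
1.192 [ 520.7 -129.8] [-1.1  3.2]
1.328 [ 520.1 -126.4] [-0.7  3.4]
1.464 [ 519.9 -123. ] [-0.2  3.4]
1.6 [ 520.2 -119.6] [0.3 3.4]
```

Request:
{"fn": "jog_arm", "kwargs": {"moves": [[1,0.007,0.007,-0.01,-0.12],[1,0.0055,0.0065,-0.04,-0.12],[1,0,0,-0.045,0],[1,0,0,-0.01,0],[1,0,0,0,0]]}}

```text
time_s: 8.38
position: [543.9, -147.7, 138.6]
ee_rot: [2.157, -2.283, 0.0]
wrist_force: [-0.1, -0.1, 0.5]
finger_gap: 0.008
```

```bash
python3 - <<'E'
from fit import *
s=ctrl.observe(); print(s['position'],s['ee_rot'])
cap('wrist','wrist5');cap('side','side5');cap('top','top5')
crop('wrist5',130,150,430,350,2.6,'c8')
crop('side5',270,180,390,270,6,'c9')
E
```

```text
[ 543.87813527 -147.72911141  138.60111715] [ 2.15742430e+00 -2.28280092e+00  4.31651580e-04]
```

View pics/c8.png

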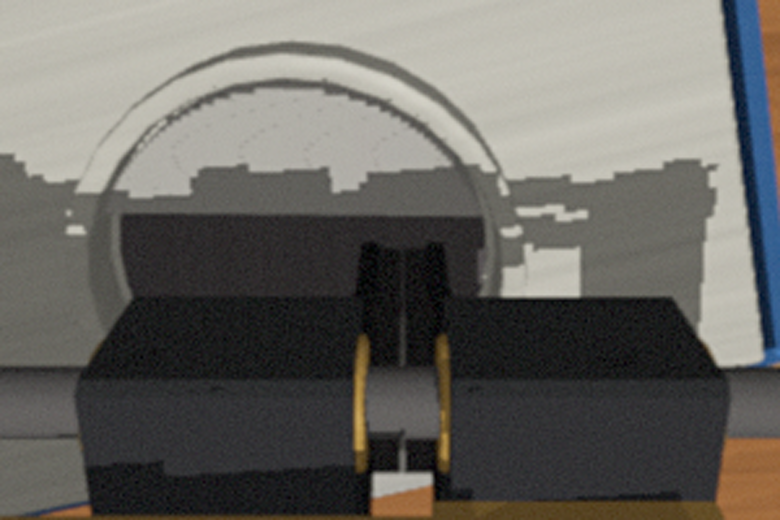

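View pics/c9.png

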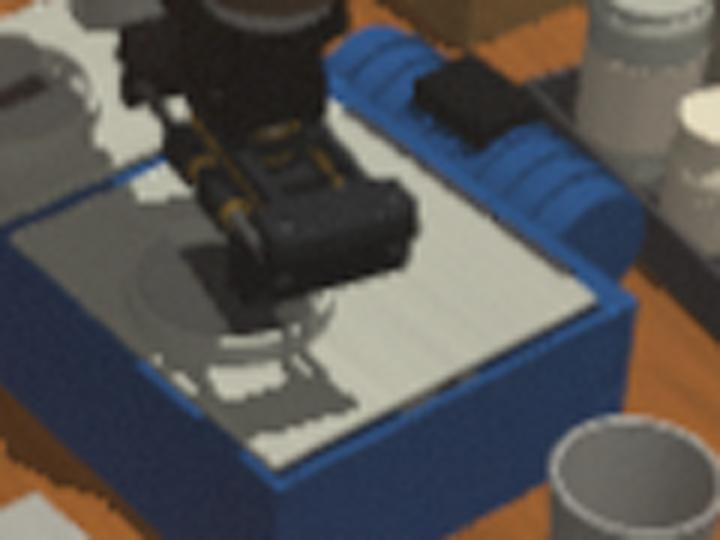

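The slot is level in the tool's view, with the tips inside it. I'll descend.

Request:
{"fn": "jog_arm", "kwargs": {"moves": [[1,0,0,-0.006,0],[1,0,0,-0.006,0],[1,0,0,-0.006,0],[1,0,0,-0.001,0],[1,0,0,0,0]]}}

```text
time_s: 9.15
position: [543.0, -147.5, 119.4]
ee_rot: [2.157, -2.283, -0.0]
wrist_force: [-0.6, 0.2, 0.1]
finger_gap: 0.005
```

The tips are in the slot with no contact force. First I'll cross the play, then start the arc.

Request:
{"fn": "jog_arm", "kwargs": {"moves": [[1,-0.004,0,0,0],[1,-0.0035,0.0005,0,0],[1,-0.003,0.0015,0,-0.136],[1,-0.003,0.002,0,-0.136]]}}

```text
time_s: 9.65
position: [531.4, -144.2, 120.5]
ee_rot: [-1.822, 2.556, -0.007]
wrist_force: [3.2, -4.7, -1.9]
finger_gap: 0.007
```

Request:
{"fn": "jog_arm", "kwargs": {"moves": [[1,-0.0026,0.0022,0,-0.136],[1,-0.0023,0.0025,0,-0.136],[1,-0.0019,0.0028,0,-0.136],[1,-0.0015,0.0031,0,-0.136]]}}

```text
time_s: 10.15
position: [522.0, -134.0, 120.4]
ee_rot: [-1.068, 2.953, -0.004]
wrist_force: [1.4, -5.5, 0.4]
finger_gap: 0.007
```

```bash
python3 - <<'E'
from fit import *
cap('wrist','wrist6');cap('side','side6')
crop('side6',270,180,390,270,6,'c9')
E
```

```text
(no output)
```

View pics/wrist6.png

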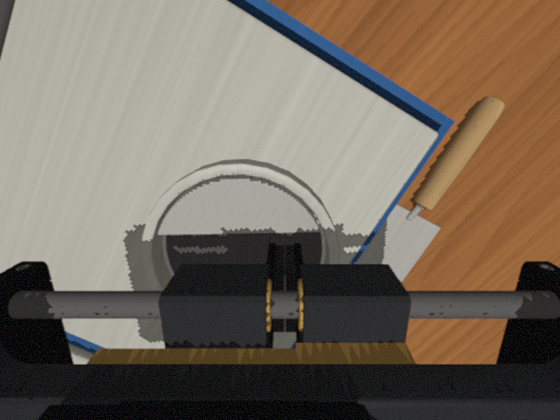

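View pics/c9.png

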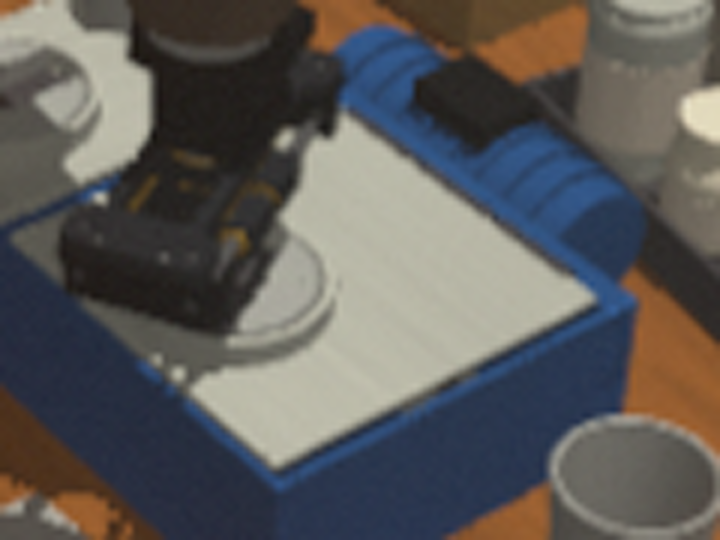

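The disc is turning with the tool: the slot stays level at row 235. The force is about 5.5 N. I'll continue to the stop.

Request:
{"fn": "jog_arm", "kwargs": {"moves": [[1,-0.0011,0.0032,0,-0.136],[1,-0.0007,0.0034,0,-0.136],[1,-0.0002,0.0034,0,-0.136],[1,0.0,0.002,0,-0.08],[1,0,0,0,0]]}}

```text
time_s: 10.88
position: [519.6, -121.8, 120.3]
ee_rot: [-0.333, 3.123, -0.002]
wrist_force: [0.5, -4.9, 1.0]
finger_gap: 0.01
```

Request:
{"fn": "jog_arm", "kwargs": {"moves": [[1,0,0.0015,0,-0.03],[1,0,0.0015,0,0],[1,0,0.0015,0,0],[1,0,0,0,0]]}}

```text
time_s: 11.38
position: [519.6, -120.7, 120.4]
ee_rot: [0.288, -3.128, 0.01]
wrist_force: [2.6, -19.4, -1.9]
finger_gap: 0.004
```

The force jumped to 19 N with the motion stalled, so this is the stop. I'll ease off, lift and check.

Request:
{"fn": "jog_arm", "kwargs": {"moves": [[1,0,-0.005,0,0],[1,0,-0.003,0,0],[1,0,0,0.015,0],[1,0,0,0.05,0],[1,-0.03,0,0.05,0],[1,-0.05,0,0.03,0],[1,0,0,0.02,0],[1,0,0,0,0]]}}

```text
time_s: 12.38
position: [439.9, -124.0, 287.3]
ee_rot: [-0.284, 3.122, -0.0]
wrist_force: [-0.9, 0.3, 0.7]
finger_gap: 0.009
```

```bash
python3 - <<'E'
from fit import *
s=ctrl.observe(); print(s['position'],s['wrist_force'])
cap('wrist','wrist7');cap('side','side7');cap('top','top7')
crop('side7',220,140,400,290,4.2,'c10')
E
```

```text
[ 439.8743258  -123.99737771  287.34030482] [-0.87411723  0.32307114  0.67314982]
```

View pics/wrist7.png

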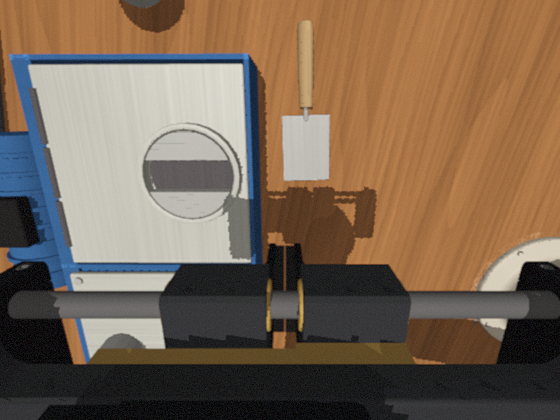

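View pics/c10.png

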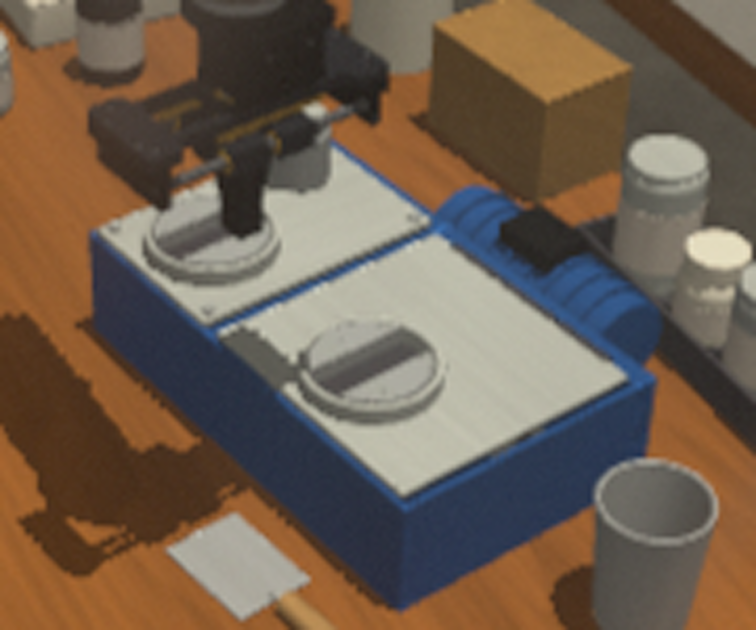

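Hatch flush, slot along the housing's x, parallel with fastener2. A precise angle check:

```bash
python3 - <<'E'
from h import *
crop('wrist7',10,40,270,280,3,'c11')
E
```

```text
(no output)
```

View pics/c11.png

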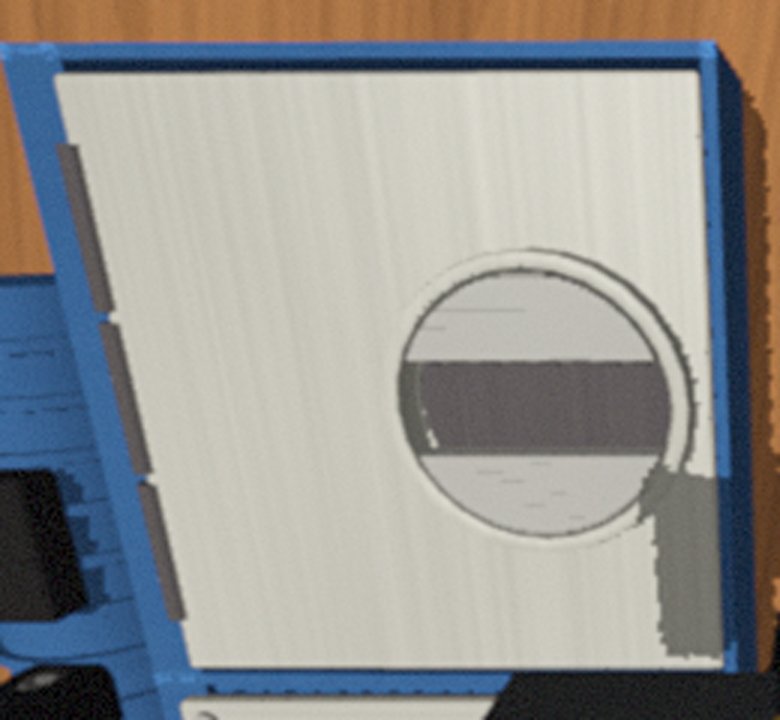

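View pics/top7.png

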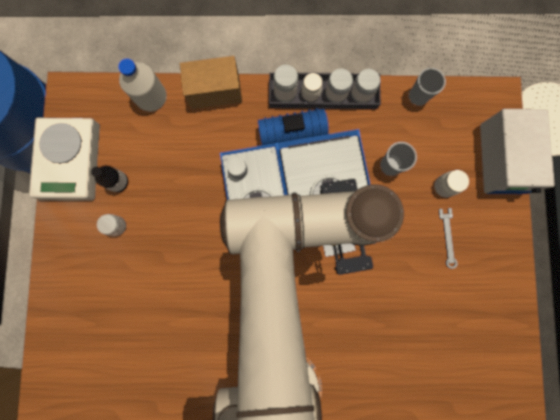

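The slot edges are parallel to the hatch's side edges. The other things look unmoved, and the tool is clear at z 287.

```bash
python3 -c "
from plant import ctrl
print(ctrl.job_done())"
```

```text
the job is handed in; nothing more can be done
None
```

The hatch is shut and its cam fastener is turned clockwise to its stop. I handed the job in just after 12.5 s on the robot's clock; the hand-in itself gives no verdict.

- **Hatch:** I pushed it down with the closed fingertips on the bare strip right of the fastener, at about 4 N. At the end the force rose to 20.6 N with no further motion, at the height expected for shut. The wrist and side views then showed it flush.
- **Fastener:** It started at about 0.24 rad. I turned it with the fingertips in the slot, at about 5–6 N, until it stalled at 19 N at its stop. In the last wrist view the slot is parallel to the hatch's side edges, so it is locked.
- **Surroundings:** The fastener on the neighbouring cover and all the other things look unmoved in the last pictures. The arm finished clear, with the fingertips about 150 mm above the housing and about 1 N on the wrist.

My camera measurements disagreed with each other by about 2–3 mm. That did not affect the push or the fit in the slot, and no check failed.

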